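# Tip out a pot of fittings and put the tray home

### The arm

A 6-joint arm with a two-finger parallel gripper is mounted at the origin on a cart in front of the work surface, level with it; the furniture and walls round the work are solid. World frame = base frame: x ahead of the robot, y to its left, z up, the work surface at z = 0. Lengths are in m, angles in rad, forces in N, time in s.
With the tool pointing down it reaches from about 0.325 to 0.85 m from the base axis. Payload 15.5 kg.
Tool frame: the origin (TCP) lies midway between the tips of the shut fingers; the grasp point (between the pads) lies 19 mm behind it; z points along the fingers, x is the direction in which the jaws open and shut, and the axes are right-handed (so a half turn about z gives the same grasp; the last joint's range is limited). The gripper opens to 91 mm and grips with 3 to 60 N. Pads are 32 mm wide; open, the fingers measure 118 mm over their backs; the gripper's body (76 mm by 178 mm) begins 60 mm behind the grasp point.
Start: joints at [-1.343, 0.494, 1.345, -0, 1.302, -0.096], TCP at [0.199, -0.593, 0.214] pointing down, gripper open.
Joint ranges: [-2.91, 2.91], [-0.82, 2.16], [0.22, 2.67], [-1.22, 4.37], [0.12, 2.79], [-3.08, 3.08]. Speed limits (rad/s): [1.89, 1.89, 2.57, 3.01, 3.01, 3.01].

### API

Orientations are given as a unit quaternion [x, y, z, w].
In Python, from plant import ctrl gives the robot as it stands.
- The arm moves only by the shell command python3 -m jog 'ROWS' [OPENING]. ROWS is JSON, a list of rows, each a list of 6 numbers: the shift along the tool's x, y, z in cm, then the turn, a rotation vector about the tool's x, y, z in degrees. A call has exactly 8 rows; each row is the pose to reach, as a shift and turn from the pose measured when the call began, along the tool's axes at that moment; what a row does not reach only later rows make up. A row lasts 1/10 s, in which the tool goes at most 50 mm and 8.59 degrees, less where a joint would pass 70% of its speed; a pose out of reach is approached as far as the arm can. A call with a gripper value outside its range is refused whole. OPENING is the opening in per cent of the stroke, from 0 (shut) to 100 (fully open), set as the call begins (- or left out, the last holds). The fingers move at their own pace and stop on an object; the grip force is fixed at half the most. Time passes only in rows, so rows that repeat a pose let the fingers close, or fill a call up. It gives the time, the measured TCP pose, the force and the opening at its end, in the units of the state.
- ctrl.get_obs(): the state, without advancing time (a new reading comes with each control period).
- ctrl.snapshot(name): name is "scene" or "top"; returns a dict with "color" (420x560x3 uint8, red, green, blue), "fx", "fy", "cx", "cy" (pixels), "distortion" ([k1, k2, p1, p2, k3] as OpenCV has them; the pictures are not rectified), "R" (3x3) and "t" (3): a world point X has camera coordinates R X + t. Camera axes: x right, y down, z forward; pixel columns grow to the right and rows downward; lengths in m; the calibration is good to about 2 mm. A picture is of the moment at which its call begins. There is no depth.
- ctrl.close_job(): hands the job in, once; it reports no verdict.
The state is a dict: "t": time; "q": joint angles; "qvel": joint speeds; "effort": joint torques, N m; "eef_pos": TCP position; "orientation": TCP orientation; "contact_force": force on the tool from outside, world axes, zero at the start; "wrist_torque": the same for the moment, N m; "finger_gap": finger opening in m.
Only numpy, scipy, OpenCV 4.12 (cv2) and the standard library are available. Lean on these libraries where they do the work, as an engineer would, in place of code of your own. Each camera call takes 0.05 s, during which the arm holds its last target.

### The job

Push the steel pot over, away from you, so that it turns mouth down in its stand above the drawn-out tray; then lift the empty pot straight up out of its bearings so that all six fittings stay as a heap in the tray's rear bay, and stand it mouth down on the black rubber mat. After that press the thumb lever at the tray's front to free the slide lock, push the tray fully home and let go; leave the loose valve coil and the tape measure where they are.

Things in the scene. Friction and masses are not known exactly. Their poses are not given: they have to be found in the camera images.
- yoke (a point): Middle of the bearing axis of the fixed tipping stand, a grey metal box on feet, 104 mm wide, from 46 mm before to 182 mm behind this point, which is 114 mm above the table. Axes: x away from the robot along the tray's travel, y left, z up. Side plates (inner faces y = +-48 mm) hold the pot's axle in slots open at the top; ears end 22 mm above here. Covered behind x = 82 mm, 114 mm high.
- tie_rod (a point): Middle of the stand's level tie rod, 8 mm thick, along y between two front posts that end 8 mm above it; it lies 40 mm in front of and 33 mm above the bearing axis. The waiting pot leans on it. A cross plate below (32 mm in front of the bearing axis, 30 to 46 mm under it) stops the tipped pot.
- pot_axle (a point): Middle of the pot's cross axle (115 mm long, along the pot's y). The pot: a steel cylinder, 60 mm outside, 0.2 to 0.35 kg; its z axis points to the open mouth, whose 62 mm rim is 66 mm from here; the closed bottom is 8 mm from here along -z. It waits mouth up in the bearings, leaning 10 degrees towards the robot on the tie rod. Tipped, it hangs mouth down within about 15 degrees.
- pot_rim (a point): Centre of the pot's mouth (rim 62 mm across). The pot is top-heavy: pushed at the near side of the rim, just above the tie rod (the outside wall stands up at least 15 mm higher than the rod's top), 30 to 60 mm away from the robot, it rolls over by itself and hangs with the rim 10 mm above the tray floor. It then lifts out upwards.
- pot_knob (a point): Middle of the pot's grip knob, a round steel stub 18 mm thick and 32 mm long on the outside of the closed bottom (8 to 40 mm from the axle along the pot's -z). When the pot hangs mouth down the knob stands up and can be taken from above; fingers that close along the axle are clear of the tie rod.
- mat_top (a point): Centre of the top of a black rubber mat, 110 x 110 mm and 3 mm thick, fixed on the table to the left or right of the tray. The pot is to stand here mouth down (its axle is then 66 mm above the mat). Keep the arm clear of the table's tubular push handle, a hoop at its right edge (y = -0.355, x from 0.44 to 0.84, up to z = 0.38), and of the bottle filler's column (50 mm square, at x = 0.67, y = 0.205).
- tray (a joint): Travel of the slide tray in m: 0 = drawn out and locked, 0.09 = fully home. It runs away from the robot along the stand's x with about 4 N of friction and stays where it is left (a finger drawn back over the pressed pad can drag it out a little: lift off first). It is locked until the lever is pressed; the pot, hanging mouth down, blocks the tray's divider.
- tray_bay (a point): Centre of the floor of the tray's rear bay (moves with the tray; axes as the stand's). The bay is 128 mm long (x) and 84 mm wide (y); side walls and front divider are about 20 mm high, the rear wall 40 mm.
- tray_front (a point): Middle of the top edge of the tray's front panel, on its face towards the robot (moves with the tray). The panel is 90 mm wide and reaches 30 mm down from here; a 5 mm round bead runs along its top and stands out 2 mm.
- lever (a joint): Angle of the slide lock's thumb lever in rad: 0 = at rest (locked), grows as its pad is pressed down, 0.2 = stop. The lock is free above about 0.09. It springs back when let go; it must be held down until the tray has moved about 10 mm.
- lever_pad (a point): Centre of the top of the lever's black ribbed pad, 30 x 30 mm, sticking out towards the robot at the right-hand end of the tray's front panel (moves with the tray), 16 mm in front of it. Pressed 7 mm down it frees the lock, 13 mm is the stop; 2 N to start, about 6 N at the stop. A fingertip that holds it down can move forward against the panel and so push the tray home.
- fit_1 (a point): centre of push-in tube fitting 1 of 6: a short stepped cylinder, grey body, 14 mm thick and 35 mm long (this point is half-way up its 14 mm thickness), 15 g; all six start inside the pot. Its own y axis lies along its length.
- fit_2 (a point): centre of push-in tube fitting 2 of 6: a short stepped cylinder, black body, 14 mm thick and 35 mm long (this point is half-way up its 14 mm thickness), 15 g; all six start inside the pot. Its own y axis lies along its length.
- fit_3 (a point): centre of push-in tube fitting 3 of 6: a short stepped cylinder, grey body, 14 mm thick and 35 mm long (this point is half-way up its 14 mm thickness), 15 g; all six start inside the pot. Its own y axis lies along its length.
- fit_4 (a point): centre of push-in tube fitting 4 of 6: a short stepped cylinder, black body, 14 mm thick and 35 mm long (this point is half-way up its 14 mm thickness), 15 g; all six start inside the pot. Its own y axis lies along its length.
- fit_5 (a point): centre of push-in tube fitting 5 of 6: a short stepped cylinder, grey body, 14 mm thick and 35 mm long (this point is half-way up its 14 mm thickness), 15 g; all six start inside the pot. Its own y axis lies along its length.
- fit_6 (a point): centre of push-in tube fitting 6 of 6: a short stepped cylinder, black body, 14 mm thick and 35 mm long (this point is half-way up its 14 mm thickness), 15 g; all six start inside the pot. Its own y axis lies along its length.
- coil_mid (a point): Centre of a loose black valve coil, 30 x 36 x 46 mm, standing to the right of the stand; not to be disturbed.
- tape_mid (a point): Centre of a loose yellow tape measure, 34 x 79 x 57 mm, standing on the table right of the stand; not to be disturbed.

How it is judged:
On the way, in this order (a step that is already met when the one before it is completed fails the run):
1. the pot hangs mouth down in its bearings (angle between pot_axle's own z axis and vertical above 2.6 rad and distance between pot_axle and yoke below 0.012 m), for 0.3 s.
2. the pot is lifted straight up, mouth down, clear above its bearings, and the fittings stay behind in the rear bay (z of pot_axle in the frame of yoke above 0.07 m and horizontal distance between pot_axle and yoke below 0.03 m and angle between pot_axle's own z axis and vertical above 2.6 rad and x of fit_1 in the frame of tray_bay between -0.066 and 0.066 m and y of fit_1 in the frame of tray_bay between -0.043 and 0.043 m and z of fit_1 in the frame of tray_bay between -0.005 and 0.05 m and x of fit_2 in the frame of tray_bay between -0.066 and 0.066 m and y of fit_2 in the frame of tray_bay between -0.043 and 0.043 m and z of fit_2 in the frame of tray_bay between -0.005 and 0.05 m and x of fit_3 in the frame of tray_bay between -0.066 and 0.066 m and y of fit_3 in the frame of tray_bay between -0.043 and 0.043 m and z of fit_3 in the frame of tray_bay between -0.005 and 0.05 m and x of fit_4 in the frame of tray_bay between -0.066 and 0.066 m and y of fit_4 in the frame of tray_bay between -0.043 and 0.043 m and z of fit_4 in the frame of tray_bay between -0.005 and 0.05 m and x of fit_5 in the frame of tray_bay between -0.066 and 0.066 m and y of fit_5 in the frame of tray_bay between -0.043 and 0.043 m and z of fit_5 in the frame of tray_bay between -0.005 and 0.05 m and x of fit_6 in the frame of tray_bay between -0.066 and 0.066 m and y of fit_6 in the frame of tray_bay between -0.043 and 0.043 m and z of fit_6 in the frame of tray_bay between -0.005 and 0.05 m), for 0.1 s.
3. the pot stands mouth down on the mat, let go (horizontal distance between pot_axle and mat_top below 0.035 m and angle between pot_axle's own z axis and vertical above 3.04 rad and z of pot_axle in the frame of mat_top below 0.072 m and contact force between the fingers and pot below 0.1 N), for 0.3 s.
4. the lever is pressed and the lock is free (value of joint lever above 0.08 rad), for 0.05 s.
At the end, for the whole second after the job is handed in: The tray is fully home (within 5 mm) with its lever sprung back, all six fittings lie in its rear bay, and the pot stands still, mouth down and level, on the mat with its centre within 35 mm of the mat's centre (value of joint tray above 0.085 m and value of joint lever below 0.03 rad and horizontal distance between pot_axle and mat_top below 0.035 m and angle between pot_axle's own z axis and vertical above 3.04 rad and z of pot_axle in the frame of mat_top below 0.072 m and linear speed of pot below 0.02 m/s and x of fit_1 in the frame of tray_bay between -0.066 and 0.066 m and y of fit_1 in the frame of tray_bay between -0.043 and 0.043 m and z of fit_1 in the frame of tray_bay between -0.005 and 0.05 m and x of fit_2 in the frame of tray_bay between -0.066 and 0.066 m and y of fit_2 in the frame of tray_bay between -0.043 and 0.043 m and z of fit_2 in the frame of tray_bay between -0.005 and 0.05 m and x of fit_3 in the frame of tray_bay between -0.066 and 0.066 m and y of fit_3 in the frame of tray_bay between -0.043 and 0.043 m and z of fit_3 in the frame of tray_bay between -0.005 and 0.05 m and x of fit_4 in the frame of tray_bay between -0.066 and 0.066 m and y of fit_4 in the frame of tray_bay between -0.043 and 0.043 m and z of fit_4 in the frame of tray_bay between -0.005 and 0.05 m and x of fit_5 in the frame of tray_bay between -0.066 and 0.066 m and y of fit_5 in the frame of tray_bay between -0.043 and 0.043 m and z of fit_5 in the frame of tray_bay between -0.005 and 0.05 m and x of fit_6 in the frame of tray_bay between -0.066 and 0.066 m and y of fit_6 in the frame of tray_bay between -0.043 and 0.043 m and z of fit_6 in the frame of tray_bay between -0.005 and 0.05 m); the robot touches nothing.
It fails at once if the loose spare coil is moved by more than 25 mm (distance of coil_mid from where it was at the start of the episode above 0.025 m).
It fails at once if the loose tape measure is moved by more than 25 mm (distance of tape_mid from where it was at the start of the episode above 0.025 m).
It also fails if it takes over 64 s, if anything falls off the work surface, if the arm or the gripper's body presses on something with over 40 N, if the wrist force passes 120 N, or if a joint passes its speed limit or range.

## Working session

There is one attempt and no reset: what is moved stays moved. The work goes in short steps, Python scripts to look and compute and a shell command to move; the robot and the scene stay as the last step left them, time stands still between calls to the robot, and variables do not carry over. Pictures are saved under pics/ and viewed, and the job is handed in when it is done.

```bash
ls; mkdir -p pics; python3 - <<'E'
from plant import ctrl
import cv2
o=ctrl.get_obs()
for k,v in o.items(): print(k,v)
for n in ("scene","top"):
    s=ctrl.snapshot(n); cv2.imwrite(f"pics/{n}0.png",s["color"][:,:,::-1])
    print(n,{k:s[k] for k in s if k!="color"})
E
```

```text
pics
t 0.0
q [-1.34249935e+00  4.94171523e-01  1.34615620e+00 -9.41513046e-06
  1.30250507e+00 -9.54885158e-02]
qvel [-0.00033896  0.00031521  0.0005701   0.00015512  0.00058281 -0.00070259]
effort [-3.00273015e-03 -8.78840017e+01 -3.81863773e+01  7.06653250e-02
  5.31530427e-02 -6.34132857e-05]
eef_pos [ 0.1987651  -0.59213313  0.21333703]
orientation [ 8.11837265e-01 -5.83883440e-01 -4.69569842e-04 -4.04978226e-04]
contact_force [ 0.91181011 -0.14093365  0.29445072]
wrist_torque [ 0.00021859 -0.02850343  0.05112996]
finger_gap 0.09125289270914201
scene {'fx': 477.6470087218862, 'fy': 477.6470087218862, 'cx': 278.472634419694, 'cy': 210.8887549397075, 'distortion': array([-0.01979116,  0.        ,  0.        ,  0.        ,  0.        ]), 'R': array([[-0.86895129, -0.4941008 ,  0.02807237],
       [-0.2106043 ,  0.31785679, -0.92445275],
       [ 0.44784985, -0.80921657, -0.38026182]]), 't': array([0.45238796, 0.26937938, 0.64337247])}
top {'fx': 454.3563728095348, 'fy': 454.3563728095348, 'cx': 281.14902323261657, 'cy': 211.41739710220668, 'distortion': array([-0.01101568,  0.        ,  0.        ,  0.        ,  0.        ]), 'R': array([[-0.02895692, -0.99949816, -0.01284253],
       [-0.98515271,  0.03071164, -0.16891102],
       [ 0.16922067,  0.00776071, -0.98554763]]), 't': array([-0.02279311,  0.61048067,  1.07228901])}
```

View pics/scene0.png

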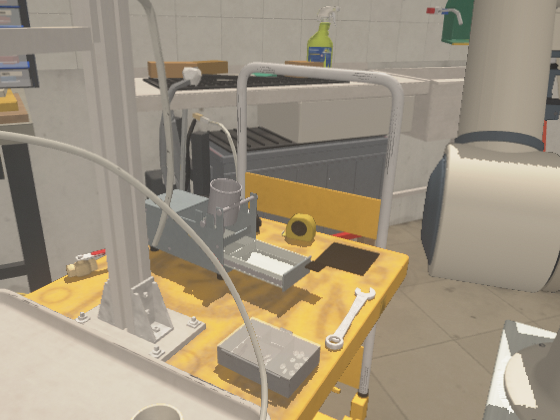

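View pics/top0.png

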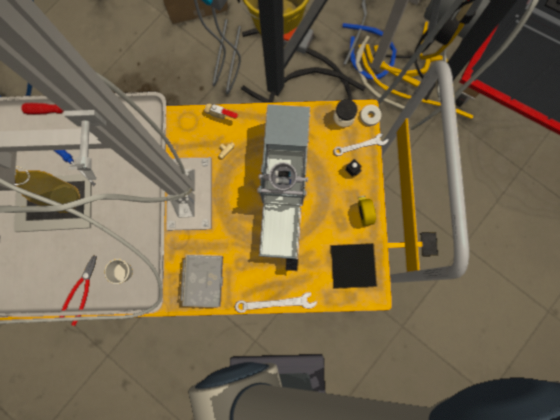

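The top view shows the stand at about (285,165), the tray's front at about (280,250), the lever pad at (291,264), the mat at (354,265), the tape at (366,211) and the coil at (353,168). Next I'll enlarge these areas.

```bash
python3 - <<'E'
import cv2
t=cv2.imread("pics/top0.png"); s=cv2.imread("pics/scene0.png")
cv2.imwrite("pics/tz.png",cv2.resize(t[95:295,240:400],None,fx=3,fy=3,interpolation=cv2.INTER_CUBIC))
cv2.imwrite("pics/sz.png",cv2.resize(s[160:310,140:390],None,fx=3.2,fy=3.2,interpolation=cv2.INTER_CUBIC))
E
```

```text
(no output)
```

View pics/tz.png

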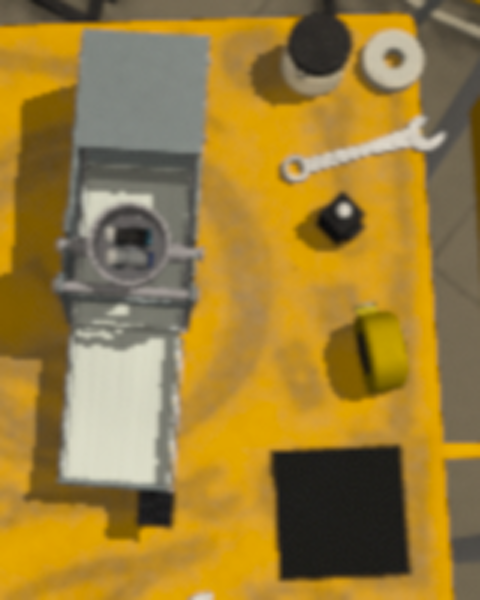

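View pics/sz.png

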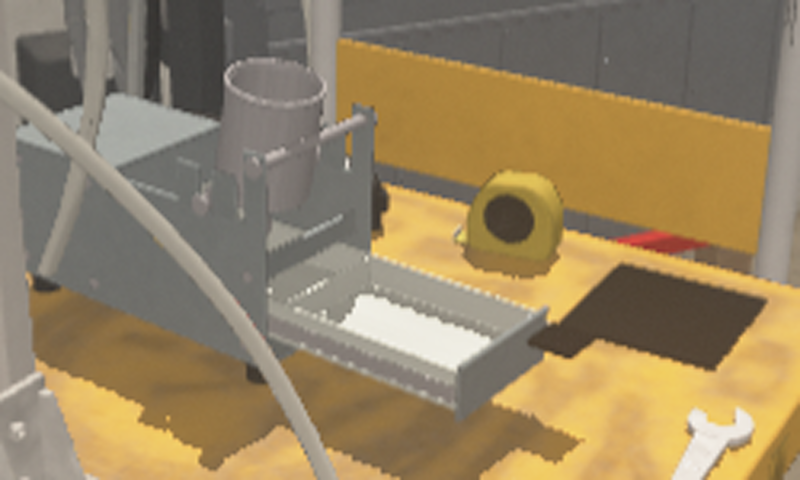

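```bash
cat > h.py <<'E'
import numpy as np, cv2
from plant import ctrl
import sys
def cam(n):
    s=ctrl.snapshot(n); return s
def ray(s,uv):
    K=np.array([[s["fx"],0,s["cx"]],[0,s["fy"],s["cy"]],[0,0,1]])
    p=cv2.undistortPoints(np.array([[uv]],float),K,s["distortion"])[0,0]
    d=s["R"].T@np.array([p[0],p[1],1]); c=-s["R"].T@s["t"]; return c,d/np.linalg.norm(d)
def onz(s,uv,z):
    c,d=ray(s,uv); return c+d*(z-c[2])/d[2]
def tri(a,ua,b,ub):
    c1,d1=ray(a,ua); c2,d2=ray(b,ub)
    A=np.array([d1,-d2]).T; x=np.linalg.lstsq(A,c2-c1,rcond=None)[0]
    p=c1+d1*x[0]; q=c2+d2*x[1]; return (p+q)/2,np.linalg.norm(p-q)
def proj(s,X):
    K=np.array([[s["fx"],0,s["cx"]],[0,s["fy"],s["cy"]],[0,0,1]])
    return cv2.projectPoints(np.array([X],float),cv2.Rodrigues(s["R"])[0],s["t"],K,s["distortion"])[0][0,0]
E
python3 - <<'E'
from h import *
np.set_printoptions(precision=4,suppress=True)
T=cam("top");S=cam("scene")
t=lambda x,y:(240+x/3-.33,95+y/3-.33)
s=lambda x,y:(140+x/3.2-.33,160+y/3.2-.33)
for n,p,z in [("covFL",(84,32),.114),("covFR",(210,38),.114),("covNR",(203,152),.114),("covNL",(78,148),.114),
 ("axL",(62,245),.114),("axR",(200,255),.114),("rodL",(62,288),.147),("rodR",(195,296),.147),("rim",(130,243),.179),
 ("trayL",(60,482),.04),("trayR",(165,490),.04),("pad",(155,508),.035)]+[("mat",q,.003) for q in((273,451),(399,447),(408,572),(281,578))]+[("coil",(341,218),.023),("tape",(383,350),.03)]:
    print(n,onz(T,t(*p),z))
print("rim",tri(T,t(130,243),S,s(275,83)))
print("trayFL",tri(T,t(60,482),S,s(458,378)))
print("rodR",tri(T,t(192,296),S,s(368,117)))
print("rodL",tri(T,t(64,288),S,s(252,160)))
print("pad corner far-right? ",tri(T,t(172,524),S,s(575,356)), tri(T,t(155,508),S,s(560,340)))
# colour masks mat
m=(T["color"].max(2)<45).astype(np.uint8)
cs,_=cv2.findContours(m,cv2.RETR_EXTERNAL,cv2.CHAIN_APPROX_SIMPLE)
for c in cs:
    a=cv2.contourArea(c)
    if a>60:
        r=cv2.minAreaRect(c)
        if 240<r[0][0]<400 and 90<r[0][1]<300: print(a,r,onz(T,r[0],.003),onz(T,r[0],.035))
E
```

```text
covFL [ 0.8618 -0.0164  0.114 ]
covFR [ 0.8532 -0.1183  0.114 ]
covNR [ 0.7573 -0.1089  0.114 ]
covNL [ 0.7639 -0.0093  0.114 ]
axL [0.6846 0.0052 0.114 ]
axR [ 0.673  -0.1033  0.114 ]
rodL [0.6426 0.0042 0.147 ]
rodR [ 0.6332 -0.0966  0.147 ]
rim [ 0.668  -0.0486  0.179 ]
trayL [0.5036 0.015  0.04  ]
trayR [ 0.4945 -0.0709  0.04  ]
pad [ 0.4803 -0.0623  0.035 ]
mat [ 0.5272 -0.1643  0.003 ]
mat [ 0.5273 -0.2713  0.003 ]
mat [ 0.4225 -0.2723  0.003 ]
mat [ 0.4207 -0.166   0.003 ]
coil [ 0.7239 -0.2302  0.023 ]
tape [ 0.6067 -0.2579  0.03  ]
rim (array([ 0.6697, -0.0483,  0.1745]), np.float64(0.0012275000993501079))
trayFL (array([0.5037, 0.0147, 0.0547]), np.float64(0.0027778547900233837))
rodR (array([ 0.6334, -0.0944,  0.1461]), np.float64(0.0001222544293935805))
rodL (array([0.6454, 0.0044, 0.1475]), np.float64(0.006687502629568258))
pad corner far-right?  (array([ 0.4706, -0.0742,  0.0357]), np.float64(0.008078091585105729)) (array([ 0.4797, -0.062 ,  0.0499]), np.float64(0.00038560812469859554))
75.0 ((291.5, 263.5), (9.0, 9.0), 90.0) [ 0.4833 -0.0631  0.003 ] [ 0.4815 -0.0627  0.035 ]
1585.0 ((353.0443115234375, 265.4753112792969), (40.82148742675781, 41.09393310546875), 87.39744567871094) [ 0.4737 -0.2184  0.003 ] [ 0.4722 -0.2137  0.035 ]
64.0 ((352.5, 168.49998474121094), (11.31370735168457, 9.899494171142578), 45.0) [ 0.7261 -0.231   0.003 ] [ 0.7177 -0.226   0.035 ]
```

```bash
cat >> h.py <<'E'
from scipy.spatial.transform import Rotation as Ro
YOKE=np.array([.678,-.0505,.114]); YAW=-5.3
def st(x,y,z,yoke=YOKE,yaw=YAW):
    return yoke+Ro.from_euler('z',yaw,degrees=True).apply([x,y,z])
def go(P,xyaw=YAW-90,tilt=None):
    """shift cm & rotvec deg in tool axes to reach TCP P, tool down, tool x at xyaw"""
    o=ctrl.get_obs(); R=Ro.from_quat(o["orientation"])
    a=np.radians(xyaw); X=np.array([np.cos(a),np.sin(a),0]); Z=np.array([0,0,-1.]); Y=np.cross(Z,X)
    G=Ro.from_matrix(np.array([X,Y,Z]).T)
    if tilt is not None: G=G*Ro.from_rotvec(tilt,degrees=True)
    s=R.inv().apply(np.array(P)-o["eef_pos"])*100; r=(R.inv()*G).as_rotvec(degrees=True)
    print("t%.2f"%o["t"],"pos",np.round(o["eef_pos"],4),"F",np.round(o["contact_force"],1),"gap",round(o["finger_gap"],4),"-> shift",np.round(s,2),"rot",np.round(r,2),"|s|",round(np.linalg.norm(s),2))
E
python3 -c "
from h import *
go([.36,-.2,.24])"
```

```text
t0.20 pos [ 0.1988 -0.5924  0.2136] F [0.2 0.2 0.4] gap 0.0912 -> shift [-32.07 -27.76  -2.62] rot [1.000e-02 4.000e-02 2.385e+01] |s| 42.5
```

```bash
python3 -m jog '[[-2,-1.7,-0.3,0,0,1.5],[-6,-5,-0.8,0,0,4],[-10.5,-9,-1.2,0,0,8],[-15,-13,-1.5,0,0,11],[-19.5,-17,-1.8,0,0,14.5],[-24,-21,-2.1,0,0,18],[-28.5,-24.7,-2.4,0,0,21.5],[-32,-27.7,-2.6,0,0,23.8]]' 0; python3 -c "
from h import *
print(ctrl.get_obs()['q'])
go(st(-.10,0,.05))"
```

```text
t: 1.0
eef_pos: [0.3421, -0.2432, 0.2377]
orientation: [-0.673, 0.74, 0.0, 0.0]
contact_force: [1.2, -0.9, -0.7]
finger_gap: 0.0299
[-7.60993713e-01  1.74798673e-01  1.78192018e+00  5.16658188e-04
  1.18511011e+00  9.04174635e-01]
t1.00 pos [ 0.3421 -0.2432  0.2377] F [ 1.2 -0.9 -0.7] gap 0.0299 -> shift [-22.33 -21.62   7.39] rot [-0.01  0.03 -0.12] |s| 31.95
```

```bash
python3 -m jog '[[-3,-2.5,0.2,0,0,0],[-6.5,-5.5,1,0,0,0],[-10.5,-9.5,2,0,0,0],[-14.5,-13.5,3.5,0,0,0],[-18,-17,5,0,0,0],[-21,-20,6.4,0,0,0],[-22.3,-21.6,7.4,0,0,0],[-22.3,-21.6,7.4,0,0,0]]' 0; python3 - <<'E'
from h import *
go(st(-.10,0,.05)); go(st(-.008,0,.05))
for n in("top","scene"):
    s=cam(n); cv2.imwrite(f"pics/{n}1.png",s["color"][:,:,::-1])
E
python3 -c "
import cv2
t=cv2.imread('pics/top1.png'); s=cv2.imread('pics/scene1.png')
a=cv2.resize(t[95:295,240:400],(480,600)); b=cv2.resize(s[120:310,140:390],(790,600)); 
cv2.imwrite('pics/c1.png',cv2.resize(cv2.hconcat([a,b]),(800,378)))"
```

```text
t: 1.8
eef_pos: [0.58, -0.039, 0.1617]
orientation: [-0.674, 0.739, 0.001, -0.0]
contact_force: [0.3, -0.9, 0.9]
finger_gap: 0.0002
t1.80 pos [ 0.58   -0.039   0.1617] F [ 0.3 -0.9  0.9] gap 0.0002 -> shift [ 0.24  0.14 -0.23] rot [0.08 0.07 0.05] |s| 0.36
t1.80 pos [ 0.58   -0.039   0.1617] F [ 0.3 -0.9  0.9] gap 0.0002 -> shift [ 0.25 -9.06 -0.24] rot [0.08 0.07 0.05] |s| 9.07
```

View pics/c1.png

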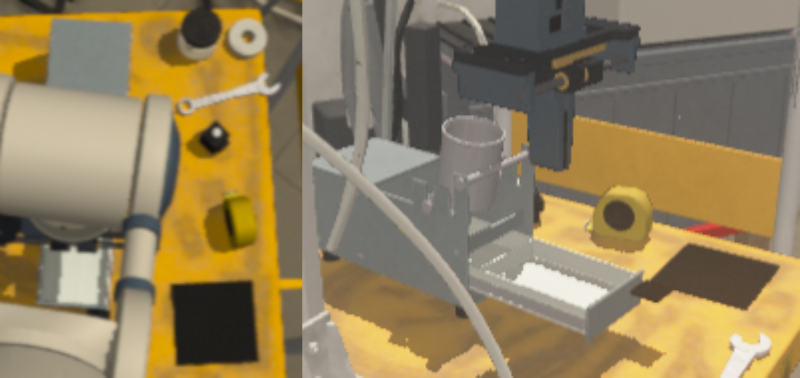

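```bash
python3 -m jog '[[0.2,-1.5,-0.2,0,0,0],[0.25,-3,-0.2,0,0,0],[0.25,-4.2,-0.2,0,0,0],[0.25,-5.3,-0.2,0,0,0],[0.25,-6.4,-0.2,0,0,0],[0.25,-7.4,-0.2,0,0,0],[0.25,-8.3,-0.2,0,0,0],[0.25,-9,-0.2,0,0,0]]' 0; python3 - <<'E'
from h import *
go(st(-.12,0,.15))
for n in("scene",):
    s=cam(n); cv2.imwrite(f"pics/{n}2.png",cv2.resize(s["color"][120:310,140:390,::-1],None,fx=3,fy=3))
E
```

```text
t: 2.7
eef_pos: [0.6679, -0.0522, 0.1651]
orientation: [-0.673, 0.739, 0.001, -0.0]
contact_force: [-0.1, 0.5, -0.4]
finger_gap: 0.0003
t2.70 pos [ 0.6679 -0.0522  0.1651] F [-0.1  0.5 -0.4] gap 0.0003 -> shift [-0.25 11.02 -9.87] rot [ 0.07  0.03 -0.05] |s| 14.8
```

View pics/scene2.png

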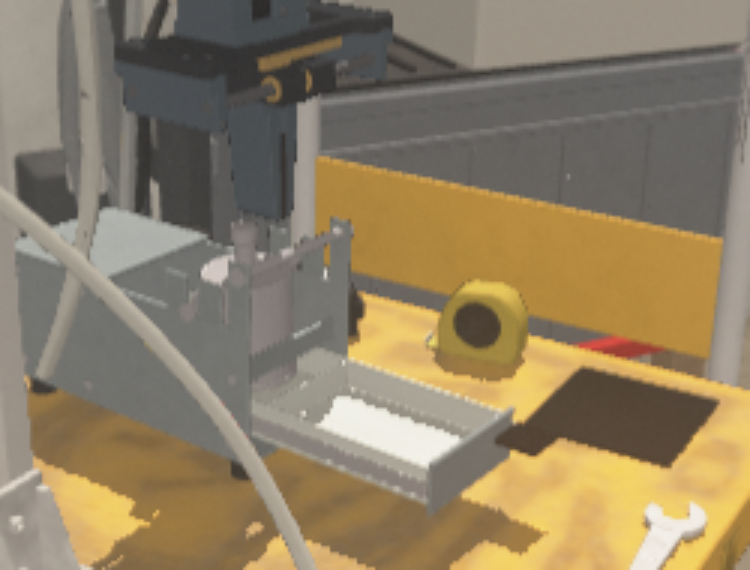

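The pot has rolled over, and its knob stands up at (243,235). I'll raise the hand and move it aside for a clear view.

```bash
python3 -m jog '[[0,0,-2.5,0,0,0],[0,0.5,-6,0,0,0],[0,2,-9,0,0,0],[0.5,5,-10,0,0,0],[2,9,-10,0,0,0],[4,13,-10,0,0,0],[6.5,17,-10,0,0,0],[9,20,-10,0,0,0]]' 90; python3 -c "
from h import *
go([.40,-.25,.27])"
```

```text
t: 3.55
eef_pos: [0.4587, -0.1232, 0.2652]
orientation: [-0.674, 0.739, 0.001, -0.0]
contact_force: [0.6, -1.0, 0.2]
finger_gap: 0.0617
t3.55 pos [ 0.4587 -0.1232  0.2652] F [ 0.6 -1.   0.2] gap 0.0617 -> shift [13.17  4.68 -0.48] rot [0.07 0.03 0.  ] |s| 13.98
```

```bash
python3 -m jog '[[3,1,0,0,0,0],[6.5,2.5,0,0,0,0],[10,4,0,0,0,0],[13,4.7,0,0,0,0],[13,4.7,0,0,0,0],[13,4.7,0,0,0,0],[13,4.7,0,0,0,0],[13,4.7,0,0,0,0]]'; python3 - <<'E'
from h import *
for n in("scene","top"):
    s=cam(n); cv2.imwrite(f"pics/{n}3.png",s["color"][:,:,::-1])
t=cv2.imread("pics/top3.png"); s=cv2.imread("pics/scene3.png")
cv2.imwrite("pics/tz3.png",cv2.resize(t[95:295,240:400],None,fx=3,fy=3,interpolation=cv2.INTER_CUBIC))
cv2.imwrite("pics/sz3.png",cv2.resize(s[160:310,140:390],None,fx=3.2,fy=3.2,interpolation=cv2.INTER_CUBIC))
E
```

```text
t: 4.35
eef_pos: [0.4002, -0.2474, 0.2652]
orientation: [-0.674, 0.739, 0.001, -0.0]
contact_force: [-0.6, 0.9, 0.1]
finger_gap: 0.0821
```

View pics/tz3.png

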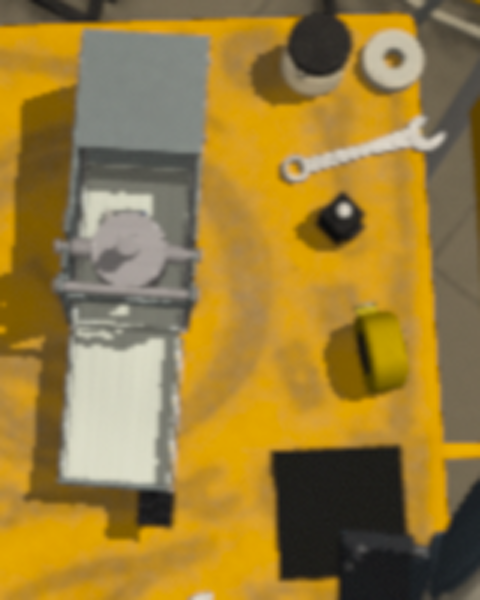

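View pics/sz3.png

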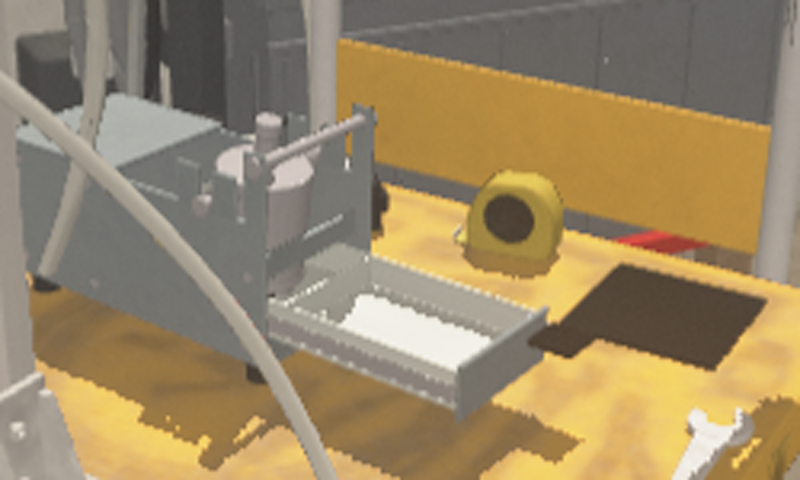

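```bash
python3 - <<'E'
import cv2
t=cv2.imread("pics/top3.png"); s=cv2.imread("pics/scene3.png")
a=cv2.resize(t[155:205,255:310],(550,500),interpolation=cv2.INTER_CUBIC)
cv2.imwrite("pics/k3.png",a)
b=cv2.resize(s[185:265,190:265],(563,600),interpolation=cv2.INTER_CUBIC)
cv2.imwrite("pics/k3s.png",b)
E
```

```text
(no output)
```

View pics/k3.png

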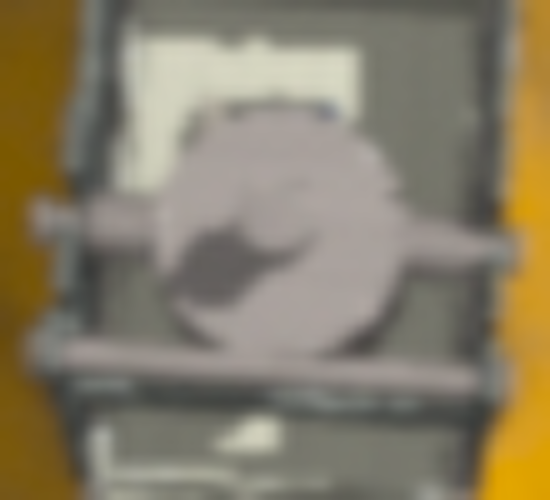

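View pics/k3s.png

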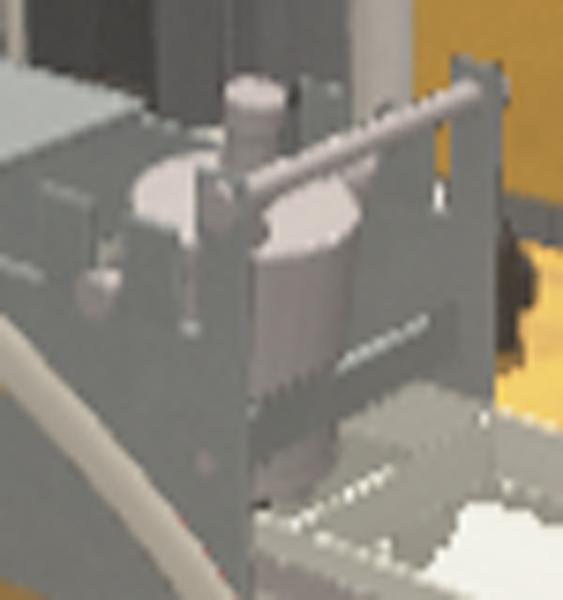

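```bash
python3 - <<'E'
from h import *
np.set_printoptions(precision=4,suppress=True)
T=cam("top");S=cam("scene")
t=lambda x,y:(255+x/10-.45,155+y/10-.45)
s=lambda x,y:(190+x/7.5-.43,185+y/7.5-.43)
print(tri(T,t(275,210),S,s(256,95)), onz(T,t(275,210),.154), onz(S,s(256,95),.154))
print("disc",onz(T,t(280,228),.122))
print("ax",onz(T,t(35,220),.114),onz(T,t(518,250),.114),"rod",onz(T,t(45,345),.147),onz(T,t(505,380),.147))
print("rimlow",)
go([.4,-.25,.265])
E
```

```text
(array([ 0.6751, -0.0467,  0.1503]), np.float64(0.001332387873693825)) [ 0.6747 -0.0464  0.154 ] [ 0.6686 -0.039   0.154 ]
disc [ 0.6785 -0.0473  0.122 ]
ax [0.6843 0.0106 0.114 ] [ 0.6733 -0.1033  0.114 ] rod [0.6465 0.007  0.147 ] [ 0.635  -0.0975  0.147 ]
rimlow
t4.55 pos [ 0.4001 -0.2478  0.2652] F [-0.2  1.1 -0.2] gap 0.082 -> shift [ 0.22 -0.01  0.02] rot [0.07 0.03 0.05] |s| 0.22
```

```bash
sed -i 's/^YOKE=.*/YOKE=np.array([.6785,-.0475,.114]); YAW=-5.6/' h.py; python3 -c "
from h import *
go([.6765,-.047,.21])"
```

```text
t4.55 pos [ 0.4001 -0.2478  0.2652] F [-0.2  1.1 -0.2] gap 0.082 -> shift [-22.53 -25.69   5.5 ] rot [0.07 0.03 0.35] |s| 34.61
```

```bash
python3 -m jog '[[-2.5,-3,0,0,0,0],[-6,-7,0.5,0,0,0.3],[-9.5,-11,1.5,0,0,0.3],[-13,-15,2.5,0,0,0.3],[-16.5,-19,3.5,0,0,0.3],[-19.5,-22.5,4.5,0,0,0.3],[-22,-25,5.3,0,0,0.3],[-22.5,-25.7,5.5,0,0,0.3]]' 50; python3 - <<'E'
from h import *
go([.6765,-.047,.129])
s=cam("scene"); cv2.imwrite("pics/scene4.png",cv2.resize(s["color"][120:310,140:390,::-1],None,fx=3,fy=3))
E
```

```text
t: 5.35
eef_pos: [0.679, -0.0433, 0.2079]
orientation: [-0.673, 0.739, 0.001, -0.0]
contact_force: [-1.1, -0.4, -0.7]
finger_gap: 0.0456
t5.35 pos [ 0.679  -0.0433  0.2079] F [-1.1 -0.4 -0.7] gap 0.0456 -> shift [0.4  0.19 7.89] rot [0.13 0.08 0.24] |s| 7.91
```

View pics/scene4.png

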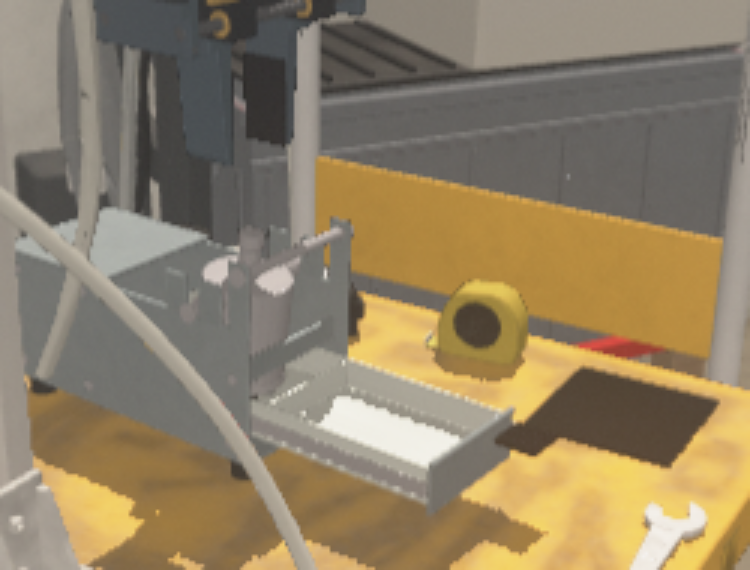

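The fingers straddle the knob, whose top is at (252,240), so I'll descend.

```bash
python3 -m jog '[[0.3,0.2,1,0,0,0],[0.4,0.2,2.2,0,0,0],[0.4,0.2,3.5,0,0,0],[0.4,0.2,4.8,0,0,0],[0.4,0.2,6,0,0,0],[0.4,0.2,7,0,0,0],[0.4,0.2,7.7,0,0,0],[0.4,0.2,7.9,0,0,0]]' 50; python3 - <<'E'
from h import *
go([.6765,-.047,.129])
s=cam("scene"); cv2.imwrite("pics/scene5.png",cv2.resize(s["color"][120:310,140:390,::-1],None,fx=3,fy=3))
E
```

```text
t: 6.2
eef_pos: [0.6755, -0.048, 0.1282]
orientation: [-0.673, 0.739, 0.002, -0.001]
contact_force: [0.5, 0.6, 1.1]
finger_gap: 0.0456
t6.20 pos [ 0.6755 -0.048   0.1282] F [0.5 0.6 1.1] gap 0.0456 -> shift [-0.11 -0.09 -0.08] rot [0.21 0.06 0.23] |s| 0.16
```

View pics/scene5.png

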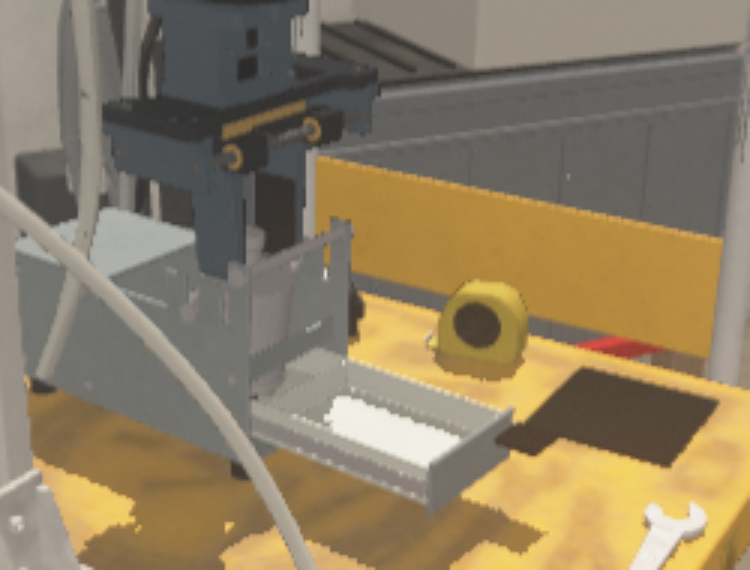

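The knob at (253,240) is between the fingers, and the force is near zero. I'll close on it.

```bash
python3 -m jog '[[0,0,0,0,0,0],[0,0,0,0,0,0],[0,0,0,0,0,0],[0,0,0,0,0,0],[0,0,0,0,0,0],[0,0,0,0,0,0],[0,0,0,0,0,0],[0,0,0,0,0,0]]' 0; python3 -c "
from h import *
print(ctrl.get_obs()['wrist_torque'])
go([.6765,-.047,.129])"
```

```text
t: 7.05
eef_pos: [0.6758, -0.048, 0.1287]
orientation: [-0.673, 0.739, 0.001, -0.001]
contact_force: [0.7, 1.6, 4.9]
finger_gap: 0.0174
[ 0.16441535 -0.00902923 -0.04958602]
t7.05 pos [ 0.6758 -0.048   0.1287] F [0.7 1.6 4.9] gap 0.0174 -> shift [-0.1  -0.06 -0.03] rot [0.15 0.06 0.24] |s| 0.12
```

```bash
python3 -m jog '[[0,0,-0.3,0,0,0],[0,0,-0.8,0,0,0],[0,0,-1.5,0,0,0],[0,0,-2.3,0,0,0],[0,0,-3.1,0,0,0],[0,0,-3.9,0,0,0],[0,0,-4.6,0,0,0],[0,0,-5,0,0,0]]'; python3 -m jog '[[0,0,-1,0,0,0],[0,0,-2.5,0,0,0],[0,0,-4,0,0,0],[0,0,-5.5,0,0,0],[0,0,-7,0,0,0],[0,0,-8,0,0,0],[0,0,-8.5,0,0,0],[0,0,-8.5,0,0,0]]';  python3 - <<'E'
from h import *
go([.472,-.208,.27])
for n in("scene","top"):
    s=cam(n); cv2.imwrite(f"pics/{n}6.png",cv2.resize(s["color"][80:310,140:400,::-1],None,fx=2.6,fy=2.6))
E
```

```text
t: 7.85
eef_pos: [0.6761, -0.0481, 0.1797]
orientation: [-0.673, 0.739, 0.001, -0.0]
contact_force: [0.4, 0.3, -3.6]
finger_gap: 0.0172
t: 8.65
eef_pos: [0.6765, -0.0482, 0.2653]
orientation: [-0.673, 0.739, 0.001, -0.0]
contact_force: [-0.8, -0.5, -3.0]
finger_gap: 0.0175
t8.65 pos [ 0.6765 -0.0482  0.2653] F [-0.8 -0.5 -3. ] gap 0.0175 -> shift [17.82 18.86 -0.47] rot [0.06 0.06 0.23] |s| 25.95
```

View pics/scene6.png

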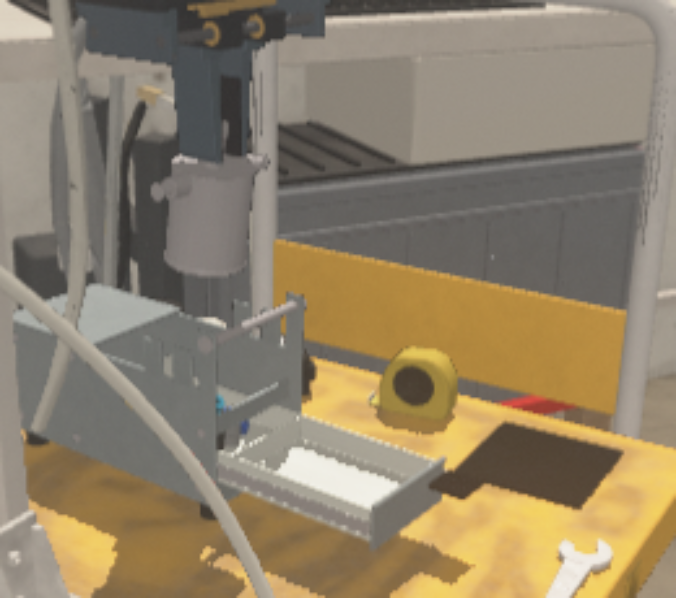

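The pot hangs clear above the stand and fittings are visible in the rear bay at (225,405). Next I'll carry it over the mat.

```bash
python3 -m jog '[[1,1,-0.3,0,0,0],[3.5,3.7,-0.5,0,0,0],[6.5,6.7,-0.5,0,0,0],[9.5,9.8,-0.5,0,0,0],[12.5,13,-0.5,0,0,0],[15.3,16,-0.5,0,0,0],[17.2,18.2,-0.5,0,0,0],[17.8,18.9,-0.5,0,0,0]]'; python3 - <<'E'
from h import *
go([.472,-.208,.105]);go([.472,-.208,.085])
for n in("scene","top"):
    s=cam(n); cv2.imwrite(f"pics/{n}7.png",s["color"][:,:,::-1])
E
```

```text
t: 9.55
eef_pos: [0.4683, -0.209, 0.2693]
orientation: [-0.672, 0.74, 0.002, -0.001]
contact_force: [-0.0, 0.6, -4.0]
finger_gap: 0.0173
t9.55 pos [ 0.4683 -0.209   0.2693] F [-0.   0.6 -4. ] gap 0.0173 -> shift [-0.12 -0.43 16.43] rot [0.24 0.06 0.11] |s| 16.43
t9.55 pos [ 0.4683 -0.209   0.2693] F [-0.   0.6 -4. ] gap 0.0173 -> shift [-0.12 -0.44 18.43] rot [0.24 0.06 0.11] |s| 18.43
```

View pics/scene7.png

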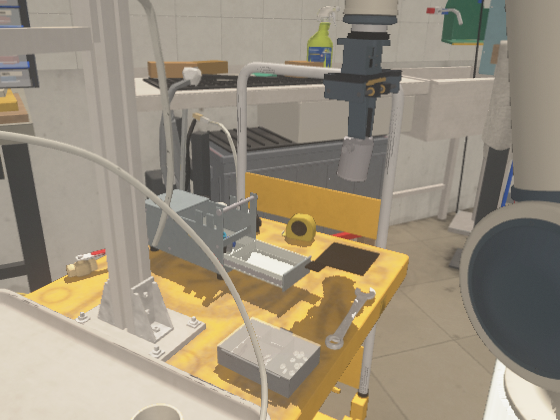

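View pics/top7.png

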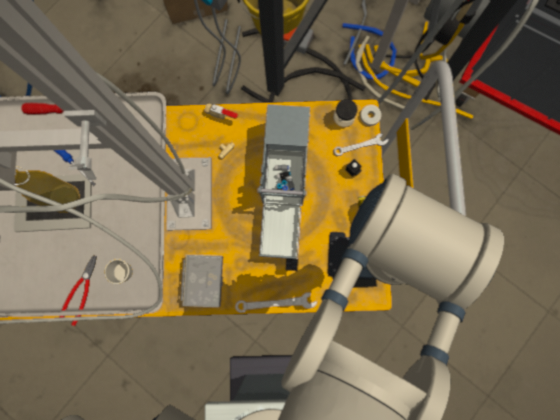

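```bash
python3 - <<'E'
from h import *
T=cam("top");S=cam("scene")
for z in (.27,.4,.5,.6,.7): print(z,proj(T,[.468,-.209,z]),proj(S,[.468,-.209,z]), proj(T,[.44,-.355,z]))
print(ctrl.get_obs()["q"])
E
```

```text
0.27 [368.03025096 261.46759693] [359.72276218 135.52750999] [444.33581198 273.68321285]
0.4 [381.74643315 256.75241556] [366.21386836  65.54494087] [471.11766333 271.00896916]
0.5 [395.93109032 251.87429121] [371.65326288   6.35237335] [498.84411888 268.233868  ]
0.6 [415.11006539 245.27554125] [377.51747179 -58.05426811] [536.37215389 264.4670642 ]
0.7 [442.47994439 235.85247849] [ 383.83923038 -128.21858666] [589.98198755 259.06451392]
[-5.30416067e-01  2.85594803e-01  1.52889635e+00  9.28956373e-05
  1.32996950e+00  1.13423739e+00]
```

View pics/scene1.png

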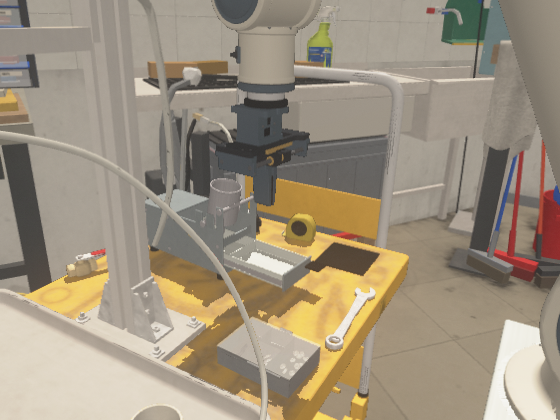

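View pics/top1.png

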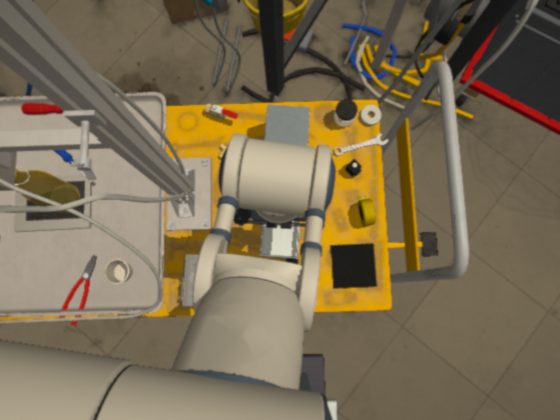

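```bash
python3 -m jog '[[0,-0.2,1,0,0,0],[-0.1,-0.4,3,0,0,0],[-0.1,-0.4,5.5,0,0,0],[-0.1,-0.4,8.5,0,0,0],[-0.1,-0.4,11.5,0,0,0],[-0.1,-0.4,14,0,0,0],[-0.1,-0.4,15.8,0,0,0],[-0.1,-0.4,16.4,0,0,0]]'; python3 - <<'E'
from h import *
go([.472,-.208,.089])
for n in("scene","top"):
    s=cam(n); cv2.imwrite(f"pics/{n}8.png",s["color"][:,:,::-1])
s=cv2.imread("pics/scene8.png"); cv2.imwrite("pics/sz8.png",cv2.resize(s[150:300,280:430],(600,600),interpolation=cv2.INTER_CUBIC))
E
```

```text
t: 10.55
eef_pos: [0.4748, -0.2053, 0.1029]
orientation: [-0.674, 0.739, 0.003, -0.001]
contact_force: [-0.3, -0.0, -2.0]
finger_gap: 0.0176
t10.55 pos [ 0.4748 -0.2053  0.1029] F [-0.3 -0.  -2. ] gap 0.0176 -> shift [0.3  0.25 1.39] rot [0.32 0.16 0.29] |s| 1.44
```

View pics/sz8.png

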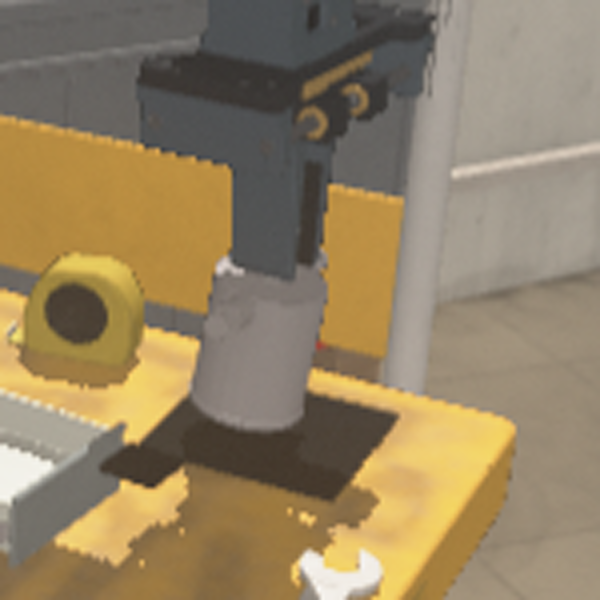

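View pics/top8.png

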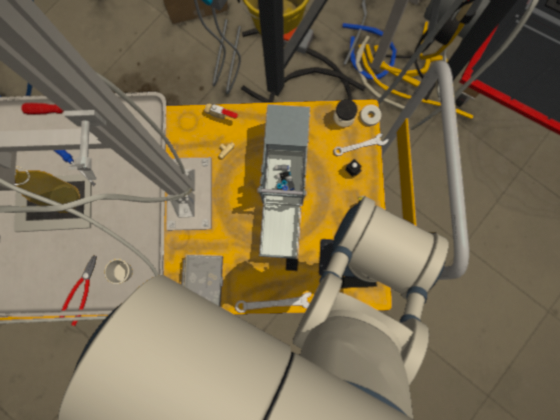

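The pot stands over the mat but its mouth leans about 5° away from the robot, so I'll turn it level while lowering.

```bash
python3 -m jog '[[0.1,0,0.1,-1,0,0],[0.2,0.1,0.2,-2,0,0],[0.3,0.1,0.3,-3.5,0,0],[0.3,0.1,0.5,-4.5,0,0],[0.3,0.1,0.7,-5,0,0],[0.3,0.1,1,-5,0,0],[0.3,0.1,1.3,-5,0,0],[0.3,0.1,1.5,-5,0,0]]'; python3 - <<'E'
from h import *
go([.472,-.208,.085])
for n in("scene",):
    s=cam(n); cv2.imwrite(f"pics/{n}9.png",s["color"][:,:,::-1])
s=cv2.imread("pics/scene9.png"); cv2.imwrite("pics/sz9.png",cv2.resize(s[180:300,300:420],(600,600),interpolation=cv2.INTER_CUBIC))
E
```

```text
t: 11.45
eef_pos: [0.4737, -0.2086, 0.0891]
orientation: [-0.673, 0.738, 0.035, -0.03]
contact_force: [0.1, 0.5, -3.1]
finger_gap: 0.0174
t11.45 pos [ 0.4737 -0.2086  0.0891] F [ 0.1  0.5 -3.1] gap 0.0174 -> shift [-0.05  0.13  0.42] rot [5.25 0.12 0.27] |s| 0.45
```

View pics/sz9.png

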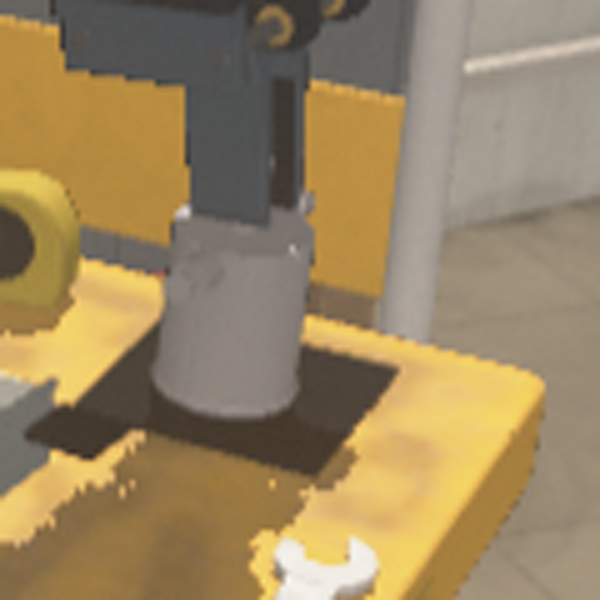

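```bash
python3 -m jog '[[0,0,0.1,0,0,0],[0,0,0.2,0,0,0],[0,0,0.3,0,0,0],[0,0,0.4,0,0,0],[0,0,0.5,0,0,0],[0,0,0.6,0,0,0],[0,0,0.6,0,0,0],[0,0,0.6,0,0,0]]'; python3 -c "
from h import *
print(ctrl.get_obs()['wrist_torque'])
go([.472,-.208,.085])"
```

```text
t: 12.3
eef_pos: [0.4749, -0.2092, 0.0843]
orientation: [-0.673, 0.739, 0.033, -0.029]
contact_force: [4.5, 1.8, 19.2]
finger_gap: 0.0173
[ 0.44838658 -0.16979864 -0.04097688]
t12.30 pos [ 0.4749 -0.2092  0.0843] F [ 4.5  1.8 19.2] gap 0.0173 -> shift [-0.09  0.31 -0.04] rot [5.03 0.05 0.26] |s| 0.32
```

The pot touches the mat with about 20 N, at the height it should. I'll release it.

```bash
python3 -m jog '[[0,0,-0.1,0,0,0],[0,0,-0.1,0,0,0],[0,0,-0.1,0,0,0],[0,0,-0.1,0,0,0],[0,0,-0.1,0,0,0],[0,0,-0.1,0,0,0],[0,0,-0.1,0,0,0],[0,0,-0.1,0,0,0]]' 50; python3 - <<'E'
from h import *
go([.472,-.208,.17])
for n in("scene",):
    s=cam(n); cv2.imwrite(f"pics/{n}10.png",s["color"][:,:,::-1])
s=cv2.imread("pics/scene10.png"); cv2.imwrite("pics/sz10.png",cv2.resize(s[180:300,300:420],(600,600),interpolation=cv2.INTER_CUBIC))
E
```

```text
t: 13.1
eef_pos: [0.475, -0.2092, 0.0853]
orientation: [-0.673, 0.739, 0.033, -0.029]
contact_force: [-0.2, -1.0, -0.2]
finger_gap: 0.0462
t13.10 pos [ 0.475  -0.2092  0.0853] F [-0.2 -1.  -0.2] gap 0.0462 -> shift [-0.1   1.05 -8.41] rot [5.03 0.05 0.27] |s| 8.48
```

View pics/sz10.png

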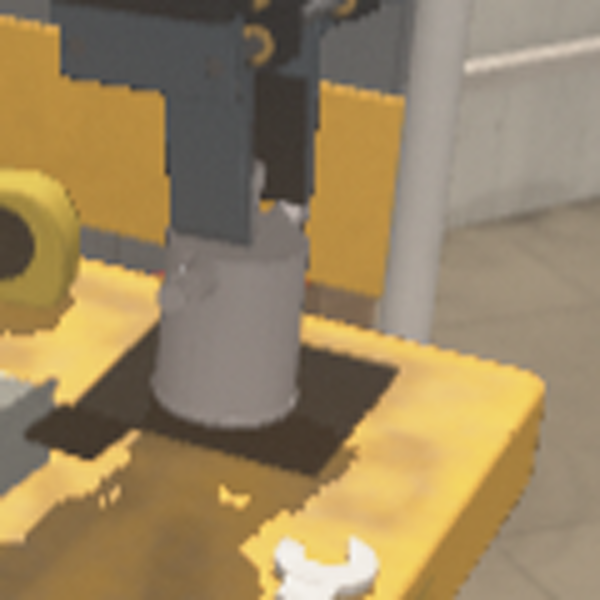

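```bash
python3 -m jog '[[0,0,-0.8,0,0,0],[0,0,-2,0,0,0],[0,0,-4,0,0,0],[0,0,-6.5,0,0,0],[0,0,-9,0.5,0,0],[0,0.5,-11.5,2,0,0],[0,1,-13,4,0,0],[0,1.5,-13.5,5,0,0.3]]' 50; python3 - <<'E'
from h import *
go([.45,-.14,.18])
for n in("scene","top"):
    s=cam(n); cv2.imwrite(f"pics/{n}11.png",s["color"][:,:,::-1])
s=cv2.imread("pics/scene11.png"); cv2.imwrite("pics/sz11.png",cv2.resize(s[200:300,250:400],(800,533),interpolation=cv2.INTER_CUBIC))
s=cv2.imread("pics/top11.png"); cv2.imwrite("pics/tz11.png",cv2.resize(s[150:280,250:380],(600,600),interpolation=cv2.INTER_CUBIC))
E
```

```text
t: 13.95
eef_pos: [0.4723, -0.2094, 0.2236]
orientation: [-0.671, 0.741, -0.002, 0.001]
contact_force: [-0.1, -0.6, 0.1]
finger_gap: 0.0451
t13.95 pos [ 0.4723 -0.2094  0.2236] F [-0.1 -0.6  0.1] gap 0.0451 -> shift [-6.69  2.92  4.35] rot [-0.21 -0.04 -0.04] |s| 8.49
```

View pics/sz11.png

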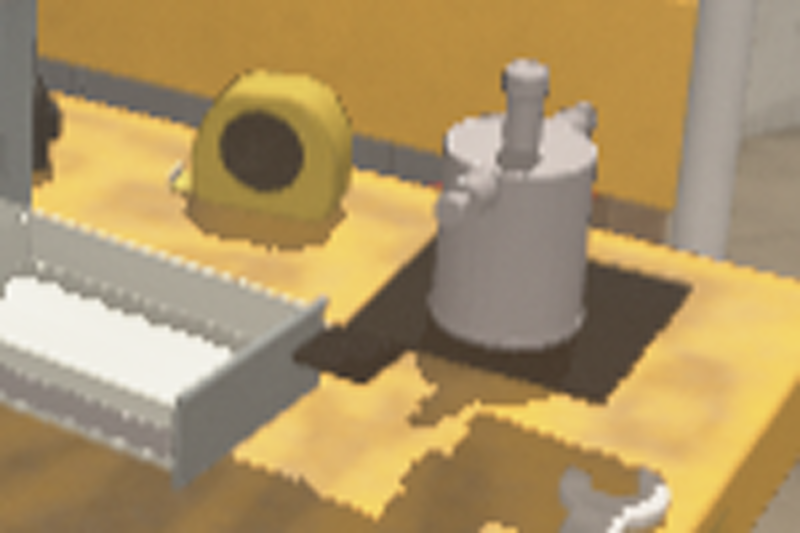

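View pics/tz11.png

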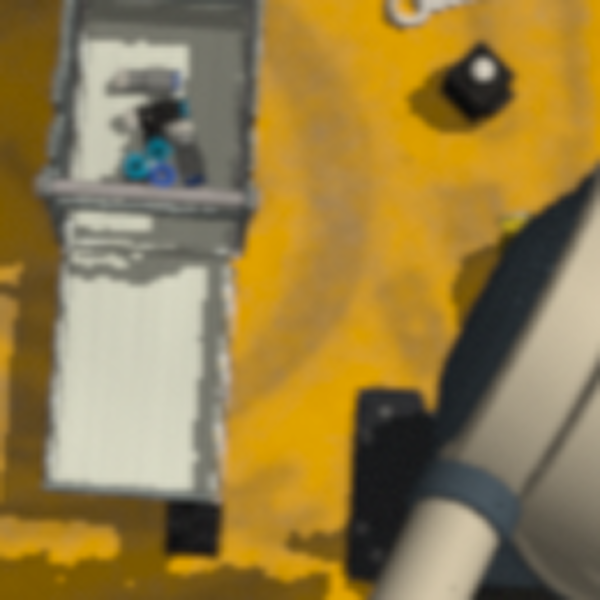

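```bash
python3 - <<'E'
from h import *
np.set_printoptions(precision=4,suppress=True)
T=cam("top");S=cam("scene")
t=lambda x,y:(250+x/4.615-.4,150+y/4.615-.4)
s=lambda x,y:(250+x/5.333-.4,200+y/5.333-.4)
P=dict(padNL=((165,553),(362,381)),padFL=((168,503),(294,355)),panL=((45,490),(178,402)),panR=((221,500),(326,300)))
for k,(a,b) in P.items(): print(k,tri(T,t(*a),S,s(*b)))
for z in(.04,.045,.05): print(z,onz(T,t(190,554),z),onz(S,s(362,381),z),onz(T,t(165,553),z))
# local frame expectations
for k in((45,490),(221,500)): print(onz(T,t(*k),.056))
print("pot disc",onz(S,s(520,145),.077),"knob top",onz(S,s(527,70),.109))
E
```

```text
padNL (array([ 0.4669, -0.0471,  0.05  ]), np.float64(0.00022671772851748167))
padFL (array([ 0.4935, -0.0493,  0.0511]), np.float64(0.001348171175121802))
panL (array([0.5027, 0.0154, 0.0609]), np.float64(0.0037607263410137015))
panR (array([ 0.4943, -0.0768,  0.0601]), np.float64(0.0027855458869492))
0.04 [ 0.4664 -0.0604  0.04  ] [ 0.4741 -0.0635  0.04  ] [ 0.4673 -0.0471  0.04  ]
0.045 [ 0.4661 -0.0603  0.045 ] [ 0.4706 -0.0553  0.045 ] [ 0.4671 -0.0472  0.045 ]
0.05 [ 0.4659 -0.0603  0.05  ] [ 0.4671 -0.0471  0.05  ] [ 0.4668 -0.0472  0.05  ]
[0.5013 0.0149 0.056 ]
[ 0.4933 -0.0774  0.056 ]
pot disc [ 0.4753 -0.2046  0.077 ] knob top [ 0.4749 -0.2039  0.109 ]
```

The pot stands upright and all the visible fittings lie in the bay. The pad centre is at about (0.481, −0.0615) with its top at z≈0.050. The panel's top edge is at z≈0.059.

```bash
python3 -c "
from h import *
go([.473,-.0605,.085])"
```

```text
t14.15 pos [ 0.4716 -0.209   0.2209] F [-0.3  0.7 -0. ] gap 0.0456 -> shift [-14.78   1.3   13.6 ] rot [ 0.09  0.06 -0.05] |s| 20.12
```

```bash
python3 -m jog '[[-2,0.2,0.5,0,0,0],[-5,0.4,1.5,0,0,0],[-8.5,0.7,3.5,0,0,0],[-11.5,1,6.5,0,0,0],[-13.5,1.2,9.5,0,0,0],[-14.6,1.3,12,0,0,0],[-14.8,1.3,13.4,0,0,0],[-14.8,1.3,13.6,0,0,0]]' 0; python3 - <<'E'
from h import *
go([.473,-.0605,.054]); go([.473,-.0605,.038])
for n in("scene","top"):
    s=cam(n); cv2.imwrite(f"pics/{n}12.png",s["color"][:,:,::-1])
s=cv2.imread("pics/scene12.png"); cv2.imwrite("pics/sz12.png",cv2.resize(s[180:300,220:370],(750,600),interpolation=cv2.INTER_CUBIC))
E
```

```text
t: 14.95
eef_pos: [0.4719, -0.0594, 0.0828]
orientation: [-0.672, 0.741, 0.003, -0.002]
contact_force: [-0.2, 0.6, 0.7]
finger_gap: 0.0005
t14.95 pos [ 0.4719 -0.0594  0.0828] F [-0.2  0.6  0.7] gap 0.0005 -> shift [ 0.1  -0.14  2.88] rot [0.36 0.09 0.01] |s| 2.88
t14.95 pos [ 0.4719 -0.0594  0.0828] F [-0.2  0.6  0.7] gap 0.0005 -> shift [ 0.1  -0.15  4.48] rot [0.36 0.09 0.01] |s| 4.48
```

View pics/sz12.png

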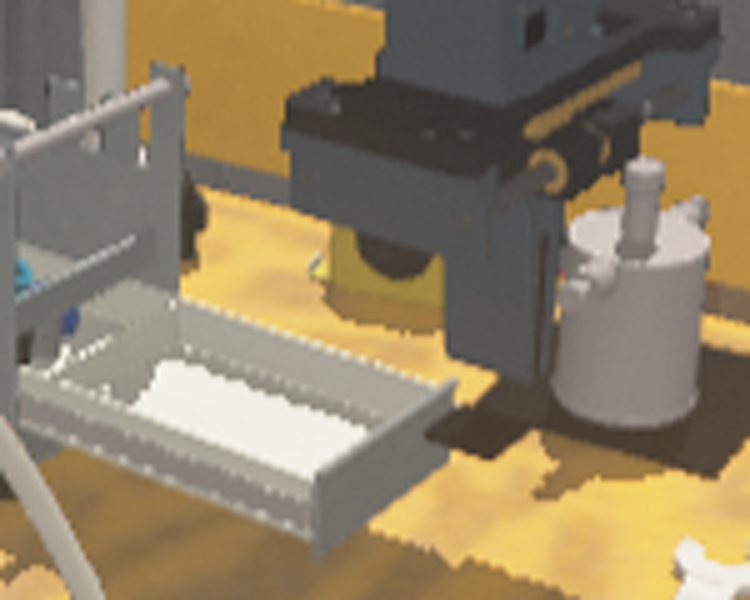

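The finger is right above the pad at (475,430). I'll press down gently.

```bash
python3 -m jog '[[0,0,0.8,0,0,0],[0.1,-0.1,1.8,0,0,0],[0.1,-0.1,2.7,0,0,0],[0.1,-0.1,3.2,0,0,0],[0.1,-0.1,3.6,0,0,0],[0.1,-0.1,3.9,0,0,0],[0.1,-0.1,4.1,0,0,0],[0.1,-0.1,4.1,0,0,0]]' 0; python3 -c "
from h import *
go([.473,-.0605,.038])"
```

```text
t: 15.85
eef_pos: [0.4739, -0.0614, 0.0435]
orientation: [-0.671, 0.741, 0.001, -0.001]
contact_force: [-0.1, -2.0, 5.0]
finger_gap: 0.0006
t15.85 pos [ 0.4739 -0.0614  0.0435] F [-0.1 -2.   5. ] gap 0.0006 -> shift [-0.08  0.1   0.55] rot [ 0.16  0.06 -0.04] |s| 0.56
```

```bash
python3 -m jog '[[0,0,0.2,0,0,0],[0,0,0.3,0,0,0],[0,-0.3,0.3,0,0,0],[0,-0.7,0.3,0,0,0],[0,-1.4,0.3,0,0,0],[0,-2.2,0.3,0,0,0],[0,-3,0.3,0,0,0],[0,-3.6,0.3,0,0,0]]' 0; python3 - <<'E'
from h import *
go([.473,-.0605,.038])
for n in("scene","top"):
    s=cam(n); cv2.imwrite(f"pics/{n}13.png",s["color"][:,:,::-1])
s=cv2.imread("pics/scene13.png"); cv2.imwrite("pics/sz13.png",cv2.resize(s[180:300,200:350],(750,600),interpolation=cv2.INTER_CUBIC))
E
```

```text
t: 16.65
eef_pos: [0.5102, -0.065, 0.041]
orientation: [-0.672, 0.741, 0.001, -0.0]
contact_force: [-3.6, -0.9, 14.6]
finger_gap: 0.0004
t16.65 pos [ 0.5102 -0.065   0.041 ] F [-3.6 -0.9 14.6] gap 0.0004 -> shift [-0.09  3.74  0.31] rot [ 0.12  0.04 -0.03] |s| 3.76
```

View pics/sz13.png

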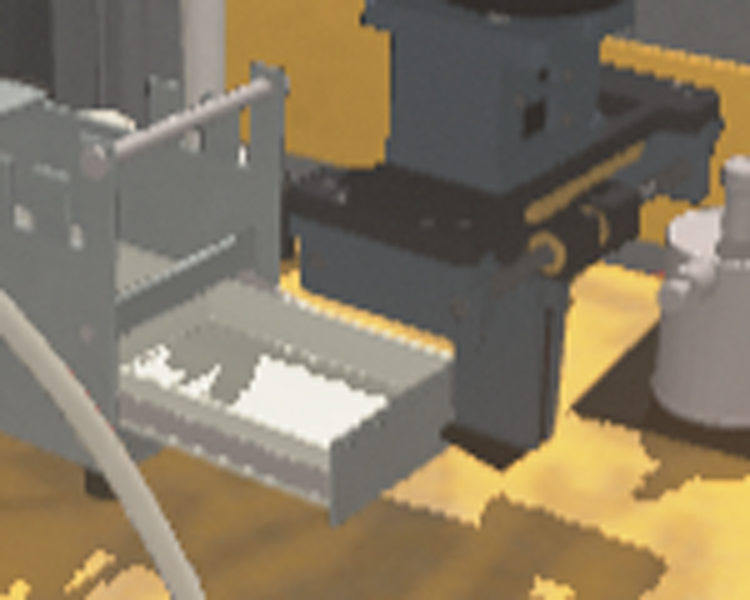

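```bash
python3 -m jog '[[0,-0.5,-0.1,0,0,0],[0,-1.3,-0.2,0,0,0],[0,-2.2,-0.2,0,0,0],[0,-3.1,-0.2,0,0,0],[0,-4,-0.2,0,0,0],[0,-4.8,-0.2,0,0,0],[0,-5.4,-0.2,0,0,0],[0,-5.7,-0.2,0,0,0]]' 0; python3 -c "
from h import *
go([.473,-.0605,.038])"
```

```text
t: 17.55
eef_pos: [0.5651, -0.0704, 0.0427]
orientation: [-0.672, 0.741, 0.003, -0.002]
contact_force: [-26.1, -1.4, 21.8]
finger_gap: 0.0006
t17.55 pos [ 0.5651 -0.0704  0.0427] F [-26.1  -1.4  21.8] gap 0.0006 -> shift [-0.08  9.26  0.53] rot [ 0.36  0.05 -0.02] |s| 9.28
```

It stopped at 26 N, so the tray has reached its stop. I'll lift off straight up.

```bash
python3 -m jog '[[0,0,-0.3,0,0,0],[0,0,-0.8,0,0,0],[0,0,-1.5,0,0,0],[0,0,-2.5,0,0,0],[0,0.3,-4,0,0,0],[0,1.5,-6,0,0,0],[0,3,-8,0,0,0],[0,4,-9,0,0,0]]' 0; python3 -m jog '[[2,1,-1,0,0,0],[5,2,-3,0,0,0],[8,4,-5,0,0,0],[11,6,-6,0,0,0],[14,7,-7,0,0,0],[16,8,-7,0,0,0],[17,8,-7,0,0,0],[17,8,-7,0,0,0]]' 0
python3 - <<'E'
from h import *
for n in("scene","top"):
    s=cam(n); cv2.imwrite(f"pics/{n}14.png",s["color"][:,:,::-1])
s=cv2.imread("pics/scene14.png"); cv2.imwrite("pics/sz14.png",cv2.resize(s[180:300,200:380],(800,533),interpolation=cv2.INTER_CUBIC))
s=cv2.imread("pics/top14.png"); cv2.imwrite("pics/tz14.png",cv2.resize(s[150:280,250:380],(600,600),interpolation=cv2.INTER_CUBIC))
E
```

```text
t: 18.35
eef_pos: [0.5258, -0.0666, 0.1354]
orientation: [-0.672, 0.741, 0.002, -0.001]
contact_force: [-0.3, 0.2, -0.8]
finger_gap: 0.0004
t: 19.15
eef_pos: [0.4299, -0.2289, 0.2058]
orientation: [-0.671, 0.741, 0.001, -0.001]
contact_force: [-0.2, 1.0, -1.2]
finger_gap: 0.0002
```

View pics/sz14.png

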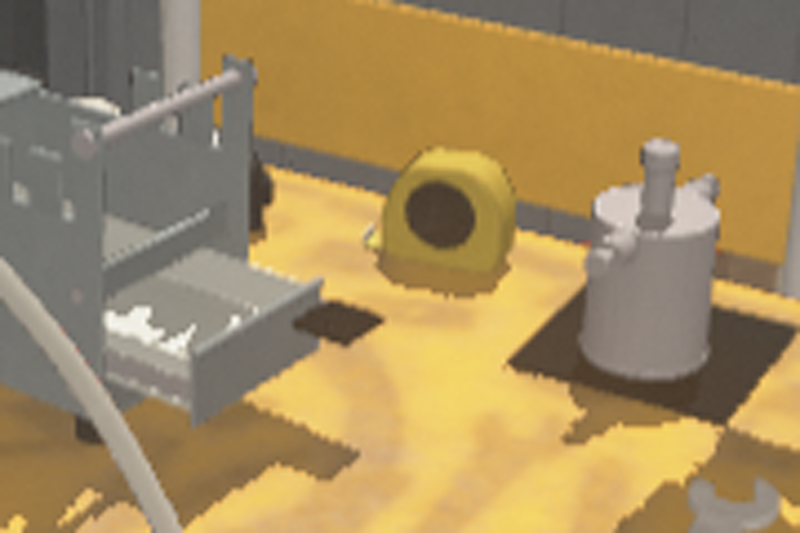

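View pics/tz14.png

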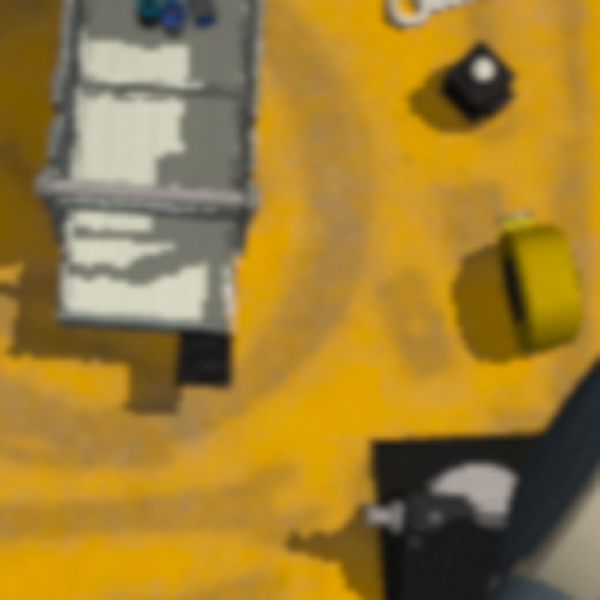

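```bash
python3 - <<'E'
from h import *
np.set_printoptions(precision=4,suppress=True)
T=cam("top")
t=lambda x,y:(250+x/4.615-.4,150+y/4.615-.4)
for a,b in (((45,490),(60,320)),((221,500),(231,330)),((165,553),(178,382)),((215,556),(229,385))):
    p,q=onz(T,t(*a),.056),onz(T,t(*b),.056); print(p,q,np.linalg.norm((q-p)[:2]))
# undistorted pixel-colour edge profile of front panel across image column
E
python3 - <<'E'
import cv2,numpy as np
for f,rs in(("top11",range(250,262)),("top14",range(212,228))):
    g=cv2.cvtColor(cv2.imread(f"pics/{f}.png"),cv2.COLOR_BGR2GRAY)
    c=275 if f=="top11" else 279
    print(f,[(r,int(g[r,c-5:c+5].mean())) for r in rs])
E
```

```text
[0.5013 0.0149 0.056 ] [0.5915 0.005  0.056 ] 0.0906846889084878
[ 0.4933 -0.0774  0.056 ] [ 0.5833 -0.0859  0.056 ] 0.09034338468445349
[ 0.4666 -0.0472  0.056 ] [ 0.5563 -0.0568  0.056 ] 0.09023276017605857
[ 0.4643 -0.0732  0.056 ] [ 0.5539 -0.0838  0.056 ] 0.09023538240401577
top11 [(250, 211), (251, 211), (252, 211), (253, 210), (254, 196), (255, 155), (256, 119), (257, 89), (258, 78), (259, 75), (260, 75), (261, 74)]
top14 [(212, 203), (213, 210), (214, 211), (215, 210), (216, 209), (217, 198), (218, 162), (219, 124), (220, 83), (221, 72), (222, 83), (223, 86), (224, 84), (225, 83), (226, 81), (227, 81)]
```

The tray has travelled 90 mm and the lever looks sprung back. The pot stands upright on the mat and the arm is clear, so I'll hand the job in.

```bash
python3 -c "
from h import *
o=ctrl.get_obs();print(o['t'],o['contact_force'],abs(o['qvel']).max())
print(ctrl.close_job())"
```

```text
19.3 [ 0.3700919  -0.04419398  0.04050996] 0.0070929636502449316
the job is handed in; nothing more can be done
None
```

The whole job was carried out and handed in at 19.3 s; no verdict came back.

I pushed the pot over, lifted it straight up by its knob and stood it mouth down on the mat. I then held the lever down, pushed the tray home and lifted off.

**Last checks:**
- **Tray:** it moved 90 mm by four image points, and the push ended against the stop at about 26 N. The lever looked sprung back in the pictures, but I did not measure its angle.
- **Pot:** it stands level by eye, with its centre about 14 mm from the mat's centre. It hung about 5° off vertical in the grip, so I turned it level before setting it down.
- **Fittings:** after the lift they lay in one heap in the rear bay. With the tray home they are mostly hidden under the stand's cover, so I did not count all six there.
- **Coil, tape and arm:** the coil and the tape showed no shift in the pictures. The arm stood clear with no load on it.

No check failed, but some sightings disagreed by a few millimetres. Both the yoke position and the panel height were off by up to about 4 mm between sightings.

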